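# Fit the grater insert into the slicer and lock it

## Task

Fit the orange grater insert into the white kitchen slicer: push it along the runway and over the raised lip, against the sprung green tongue, until its back edge drops behind the lip and it lies flat in its seat. Then slide the red-knobbed bolt fully across to lock it in. Push no harder than the spring needs: the tongue gives only a few millimetres and must never be driven to its stop; and leave the things standing around alone.

Things in the scene. Friction and masses are not known exactly. Their poses are not given: they have to be found in the camera images.
- slicer: White plastic slicer body lying on the worktop, held fast by its feet; 360 mm long with its loop handle, 132 mm wide (bolt bracket 27 mm more), side beams 36 mm high. Origin: on the worktop, midway between the beams, under the crest of the lip. x: the way the insert is pushed in, towards the loop handle; y: towards the bolt; z up. All other x, y, z in these notes are in this frame.
- runway (a point): Middle of the runway, x -100, y 0, z 22 mm. The runway (x -185 to 0, open at its -x end) is two ledges, top at z 22 mm, 28 to 56 mm either side of the middle. Between them a channel 56 mm wide for the fingertips, floor at z 8 mm, runs on into the seat. The side walls narrow from 112 to 99 mm apart between x -40 and -5 mm.
- lip (a point): The crest of the lip, midway between the beams (x 0, y 0, z 24.5 mm). The lip crosses both ledges but not the channel: a ramp from x -15 mm up to the crest (x -3 to +3 mm), and a sharp drop behind it to the seat.
- seat (a point): Where the insert's origin lies when fitted: x 48, y 0, z 18 mm, insert level, its back edge against the lip's rear face (x 3 mm). The seat: two ledges at z 18 mm, 99 mm between its walls, open in the middle, end wall at x 98 mm. In its far corners two nibs (underside z 27 mm) reach back to x 88.5 mm; the front edge goes under them, so the insert must be slid in.
- insert: Grater insert: flat orange plate with steel grating, 90 (x) x 96 (y) x 6 mm, about 0.13 kg, too wide to grip. Starts loose on the runway, roughly in line. Origin: centre of underside; x forward, edges at +-45 mm. Push its back edge with closed fingertips in the channel: it rides up the lip, tips nose down into the seat, and lies 0.07 rad nose down, back edge on the crest, until past x 3 mm.
- insert_back (a point): Middle of the insert's back edge, top side (-45, 0, 6 mm in the insert's frame). The friction of the pushing fingers can hold this edge up when it is past the lip: while still pushing, draw the fingers down 6 to 8 mm, or press the edge down; then back away.
- tongue (a joint): Green sprung tongue, 28 mm wide, in the seat's end wall. Value: how far it is pushed in (m); 0 = free, face at x 90.0 mm; hard stop 0.0055, overloaded above 0.0047. Spring 2 N at first plus 3 N per mm. The insert clears the lip at 0.003 to 0.0033 (11 to 12 N); pushing it to about 0.004 (14 N, plus 0.5 to 1 N of sliding friction) frees it safely. With the insert fitted it stays near 0.003.
- bolt (a joint): Flat steel slide bolt beside the lip on the slicer's +y side. Value: travel (m) towards the slicer's middle (its -y), 0 = open (as at the start), 0.014 = fully closed with its end over the insert's back corner. It slides stiffly (1.5 N) and stays where it is left. It can close only over a fully dropped insert.
- bolt_knob (a point): Top of the bolt's red upright round knob, 12 mm in diameter, standing 24 mm above the bolt, top 56 mm above the worktop; open, it is at x = 11 mm, y = 79 mm of the slicer and it moves with the bolt. Can be pinched from above or pushed.
- dish_glass: Bystander: small fluted glass dish, 69 mm wide, 38 mm high, origin at the centre of its underside, z up.
- spice_jar: Bystander: spice jar with green cap, 46 mm in diameter, 106 mm high, origin at the centre of its underside, z up.
- tin_small: Bystander: small food tin, 57 mm in diameter, 72 mm high, origin at the centre of its underside, z up.

How it is judged (in metres and radians):
On the way:
1. the insert has dropped behind the lip and lies flat in its seat, the bolt still open (z of insert in the frame of slicer below 0.0195 m and x of insert in the frame of slicer above 0.0465 m and angle between insert's own z axis and vertical below 0.03 rad and value of joint bolt below 0.005 m), for 0.2 s.
At the end, for the whole second after the job is handed in: The insert lies flat in its seat behind the lip (origin 16 to 19.5 mm above the slicer's origin and 46.5 to 51.5 mm along its x, tilted less than 0.03 rad), at rest, and the bolt is closed by more than 10 mm of its 14 mm (z of insert in the frame of slicer between 0.016 and 0.0195 m and x of insert in the frame of slicer between 0.0465 and 0.0515 m and angle between insert's own z axis and vertical below 0.03 rad and value of joint bolt above 0.01 m and linear speed of insert below 0.02 m/s); the robot touches nothing.
It fails at once if the tongue is driven towards its stop (pushed in more than 4.7 mm) (value of joint tongue above 0.0047 m).
It fails at once if the insert is pushed or pressed with more than 22 N (contact force between the fingers and insert above 22 N).
It fails at once if a bystander is moved by more than 20 mm (distance of any of dish_glass, spice_jar, tin_small from where it was at the start of the episode above 0.02 m).
It also fails if it takes over 67 s, if anything falls off the work surface, if the arm or the gripper's body presses on something with over 40 N, if the wrist force passes 120 N, or if a joint passes its speed limit or range.

## Robot

A 6-joint arm with a two-finger parallel gripper is mounted at the origin on the work surface; the furniture and walls round the work are solid. World frame = base frame: x ahead of the robot, y to its left, z up, the work surface at z = 0. Lengths are in mm, angles in rad, forces in N, time in s.
With the tool pointing down it reaches from about 275 to 1000 mm from the base axis. Payload 8.4 kg.
Tool frame: the origin (TCP) lies between the finger pads; the fingertips stand 22 mm ahead of it and the grasp point (between the pads) lies 3 mm ahead of it; z points along the fingers, y is the line along which they close (so a half turn about z gives the same grasp; the last joint's range is limited). The gripper opens to 85 mm and grips with 20 to 120 N. Pads are 22 mm wide; open, the fingers measure 114 mm over their backs; the gripper's body (76 mm by 85 mm) begins 54 mm behind the grasp point. The pads swing forward as they close: fully open they stand 13 mm farther back than shut.
Start: joints at [1.292, 0.353, 1.633, -0, 1.155, -0.002], TCP at [170.798, 601.212, 253.281] pointing down, gripper open.
Joint ranges: [-2.63, 2.63], [-0.92, 2.1], [0.06, 2.66], [-1.3, 4.44], [0, 2.69], [-3.02, 3.02]. Speed limits (rad/s): [2.22, 2.22, 2.79, 3.14, 3.14, 3.14].

## Interface

Orientations are given as [roll, pitch, yaw] about the fixed x, y, z axes, in that order (R = Rz(yaw) Ry(pitch) Rx(roll)).
In Python, from rig import r, grab_frame gives the robot as it stands.
- The arm moves only by the shell command python3 -m inch 'ROWS' [FORCE]. ROWS is JSON, a list of rows, each a list of 7 numbers: the turn, a rotation vector about the tool's x, y, z as a fraction of full scale, then the shift along the tool's x, y, z as a fraction of full scale, then the closure, from 0 (fully open) to 1 (shut). In form: [[rx, ry, rz, dx, dy, dz, fingers], ...]. A call has 1 to 8 rows; each row shifts and turns the commanded pose from where the row before left it, along the tool's axes as they then stand; what a row does not reach is not made up. Full scale, the value 1, is 2.5 cm for a shift and pi rad for a turn. A row lasts 1/12 s, in which the tool goes at most 41.7 mm and 7.16 degrees, less where a joint would pass 70% of its speed; a pose out of reach is approached as far as the arm can. A call with a number of a shift or a turn outside -1 to 1 is refused whole. A call with a gripper value outside its range is refused whole. The fingers move at their own pace and stop on an object; FORCE is the grip in N (left out, the last holds). Time passes only in rows, so rows that do not move let the fingers close. It gives the time, the measured TCP pose, the force, the opening and the grip force at its end, in the units of the state.
- r.sense(): the state, without advancing time (a new reading comes with each control period).
- grab_frame(name): name is "scene" or "top" or "wrist"; returns a dict with "pixels" (384x512x3 uint8, red, green, blue), "z_map" (384x512 float32, mm along the optical axis (not along the pixel's ray), 0 where there is no reading), "vertical_fov" (degrees; the focal length in pixels is half the picture's height over the tangent of half this angle, whatever the lens; pixels are square), "cx", "cy" (the principal point, pixels), "dist" ([k1, k2, p1, p2, k3] as OpenCV has them; the pictures are not rectified), "cam_to_world" (4x4, takes a point from camera to world coordinates). Camera axes: x right, y down, z forward; pixel columns grow to the right and rows downward; lengths in mm; the calibration is good to about 2 mm. A picture is of the moment at which its call begins.
- r.sign_off(): hands the job in; it is judged then, once.
The state is a dict: "clock": time; "qpos": joint angles; "qvel": joint speeds; "joint_efforts": joint torques, N m; "eef_pos": TCP position; "tcp_rot": TCP orientation; "contact_force": force on the tool from outside, world axes, zero at the start; "wrist_torque": the same for the moment, N m; "opening": opening from 0.0 (shut) to 1.0 (fully open); "grasp_force": force on a finger pad.
Only numpy, scipy, OpenCV 4.12 (cv2) and the standard library are available. Lean on these libraries where they do the work, as an engineer would, in place of code of your own. Each camera call takes 0.05 s, during which the arm holds its last target. There are 200 camera calls.

## Working session

There is one attempt and no reset: what is moved stays moved. The work goes in short steps, Python scripts to look and compute and a shell command to move; the robot and the scene stay as the last step left them, time stands still between calls to the robot, and variables do not carry over. Pictures are saved under pics/ and viewed, at most 10 in all, crops included, and the job is handed in when it is done.

```bash
mkdir -p pics; ls; cat > h.py <<'E'
import numpy as np, cv2
from rig import r, grab_frame
def K(f):
    F=f["pixels"].shape[0]/2/np.tan(np.radians(f["vertical_fov"])/2)
    return np.array([[F,0,f["cx"]],[0,F,f["cy"]],[0,0,1]])
def rays(f,uv):
    p=cv2.undistortPoints(np.array(uv,float).reshape(-1,1,2),K(f),np.array(f["dist"],float)).reshape(-1,2)
    T=np.array(f["cam_to_world"]); d=np.c_[p,np.ones(len(p))]@T[:3,:3].T
    return T[:3,3],d
def onplane(f,uv,z):
    o,d=rays(f,uv); return o+d*((z-o[2])/d[:,2])[:,None]
def bydepth(f,uv):
    o,d=rays(f,uv); uv=np.array(uv,int); return o+d*f["z_map"][uv[:,1],uv[:,0]][:,None]
def save(f,n,crop=None,s=1):
    im=f["pixels"][:,:,::-1]
    if crop: a,b,c,d=crop; im=im[b:d,a:c]
    cv2.imwrite(n,cv2.resize(im,None,fx=s,fy=s,interpolation=cv2.INTER_CUBIC))
E
python3 - <<'E'
from h import *
s=r.sense(); print(s)
a=grab_frame("top"); b=grab_frame("scene")
import pickle; pickle.dump((a,b),open("f0.pkl","wb"))
im=np.vstack([a["pixels"],b["pixels"]])[:,:,::-1]
cv2.imwrite("pics/a.png",cv2.resize(a["pixels"][:,:,::-1],None,fx=1.5,fy=1.5)); 
cv2.imwrite("pics/b.png",b["pixels"][:,:,::-1])
print(a["cam_to_world"],a["dist"],a["vertical_fov"])
E
```

```text
pics
{'clock': 0.0, 'qpos': array([ 1.29159864e+00,  3.53662846e-01,  1.63414224e+00, -1.88624948e-05,
        1.15521514e+00, -2.39906580e-03]), 'qvel': array([ 4.23190071e-04, -4.70987291e-04,  1.35272059e-03, -2.15855014e-03,
        9.59824495e-05, -4.41284882e-04]), 'joint_efforts': array([ 5.69257827e-04, -6.05234742e+01, -3.42077637e+01,  4.01071031e-05,
        9.05907626e-03, -6.64154129e-06]), 'eef_pos': array([170.67762108, 600.77006324, 252.54902112]), 'tcp_rot': array([-3.14016504e+00,  1.38211747e-05,  2.86480167e+00]), 'contact_force': array([ 0.38697449, -0.92166667,  0.55579997]), 'wrist_torque': array([-0.05436412, -0.03273374, -0.01175953]), 'grasp_force': 0.0, 'opening': 1.0044483787708214}
[[ 1.09528334e-02 -9.92422591e-01  1.22382336e-01  3.57158839e+02]
 [-9.99758558e-01 -8.53698824e-03  2.02471126e-02  1.61234872e+00]
 [-1.90489154e-02 -1.22574551e-01 -9.92276483e-01  1.25785932e+03]
 [ 0.00000000e+00  0.00000000e+00  0.00000000e+00  1.00000000e+00]] [-0.04492928  0.          0.          0.          0.        ] 46.482938173434526
```

View pics/a.png

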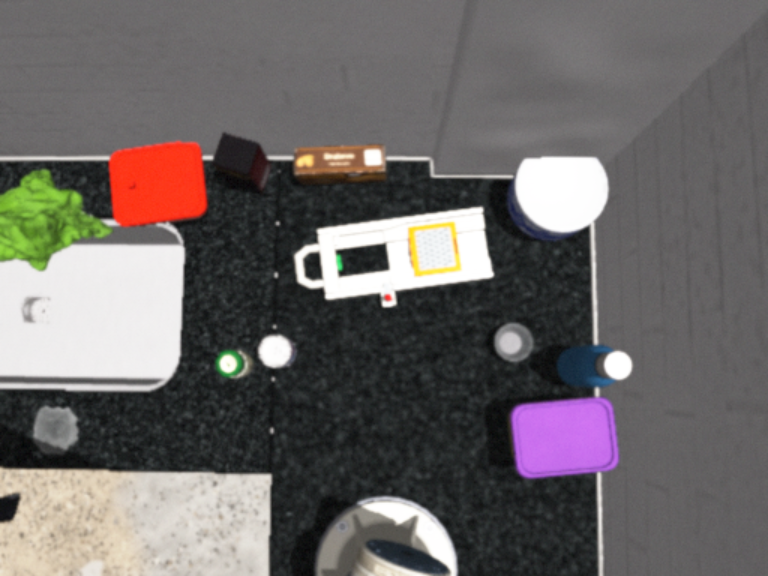

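View pics/b.png

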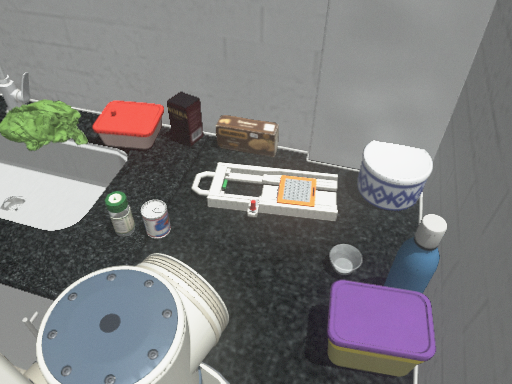

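Top view (1.5x scale): the slicer lies with its handle at left (310,265) and the runway's open end at right (490,245). The insert is at (434,248), the red knob at (388,297), and the green tongue at (338,262). The tin, spice jar and dish are well clear of it on the robot's side.

```bash
python3 - <<'E'
from h import *
import pickle
a,b=pickle.load(open("f0.pkl","rb"))
for nm,f in (("top",a),("scene",b)):
    hsv=cv2.cvtColor(f["pixels"],cv2.COLOR_RGB2HSV); H,S,V=cv2.split(hsv)
    x0,y0,x1,y1=(195,130,335,207) if nm=="top" else (190,155,345,222)
    roi=np.zeros(H.shape,np.uint8); roi[y0:y1,x0:x1]=1
    def m(c): return (c&(roi>0)).astype(np.uint8)
    w=m((S<50)&(V>140)); n,l,st,ce=cv2.connectedComponentsWithStats(w); 
    o=m((H>8)&(H<25)&(S>140)&(V>120)); red=m(((H<5)|(H>174))&(S>150)&(V>80)); g=m((H>45)&(H<90)&(S>120))
    for k,mm,z in (("ins",o,28),("red",red,52),("green",g,30)):
        ys,xs=np.nonzero(mm); uv=[[xs.mean(),ys.mean()]]; print(nm,k,len(xs),np.round(uv,1),onplane(f,uv,z).round(1))
    P=np.argwhere(o)[:,::-1]; bx=cv2.minAreaRect(np.float32(onplane(f,P,28)[:,:2])); print(" insert rect",bx)
    ys,xs=np.nonzero(w|o); W=bydepth(f,np.c_[xs,ys]); 
    k=(W[:,2]>29)&(W[:,2]<45); print(" z beams",np.median(W[k,2]) if k.any() else 0)
    ww=w|o; ww=cv2.morphologyEx(ww,cv2.MORPH_OPEN,np.ones((3,3),np.uint8))
    P=np.argwhere(ww)[:,::-1]; q=onplane(f,P,36)[:,:2]
    bx=cv2.minAreaRect(np.float32(q)); print(" slicer rect@36",bx)
E
```

```text
top ins 46 [[287.5 166.2]] [[583.5 -79.8  28. ]]
top red 9 [[258. 198.]] [[490.8   1.7  52. ]]
top green 37 [[226.3 174.6]] [[557.9  90.5  30. ]]
 insert rect ((576.9224243164062, -82.6083755493164), (82.0037841796875, 86.47898864746094), 0.2308468073606491)
 z beams 34.14362344561573
 slicer rect@36 ((559.001953125, -7.0500640869140625), (163.33645629882812, 358.7960510253906), 8.23791217803955)
scene ins 299 [[295.5 192.7]] [[570.4 -84.6  28. ]]
scene red 9 [[252.7 203.2]] [[484.6  -1.1  52. ]]
scene green 17 [[224.6 183.4]] [[548.4  90.6  30. ]]
 insert rect ((579.7532958984375, -85.72562408447266), (95.03109741210938, 87.78956604003906), 7.881653785705566)
 z beams 32.94896443615187
 slicer rect@36 ((572.5081176757812, -23.954391479492188), (223.73280334472656, 391.91412353515625), 17.176969528198242)
```

```bash
python3 -m inch '[[0,0,0,-0.5,-0.5,0,1],[0,0,0,-1,-1,0,1],[0,0,0,-1,-1,0,1],[0,0,0,-1,-1,0,1],[0,0,0,-1,-1,0,1],[0,0,0,-1,-1,0,1],[0,0,0,-1,-1,0,1],[0,0,0,-1,-1,0,1]]' && python3 -m inch '[[0,0,0,-1,-1,0,1],[0,0,0,-1,-1,0,1],[0,0,0,-1,-1,0,1],[0,0,0,-1,-1,0,1],[0,0,0,-1,-1,0,1],[0,0,0,-1,-1,0,1],[0,0,0,-1,-1,0,1],[0,0,0,-1,-1,0,1]]' && python3 -m inch '[[0,0,0,-1,-1,0,1],[0,0,0,-1,-1,0,1],[0,0,0,-1,-1,0,1],[0,0,0,-1,-1,0,1],[0,0,0,-1,-1,0,1],[0,0,0,-1,-1,0,1],[0,0,0,-0.6,-0.6,0,1],[0,0,0,-0.2,-0.2,0,1]]' && python3 -m inch '[[0,0,0.039,0,0,0,1],[0,0,0.039,0,0,0,1],[0,0,0.039,0,0,0,1],[0,0,0.039,0,0,0,1],[0,0,0.039,0,0,0,1],[0,0,0.039,0,0,0,1],[0,0,0.039,0,0,0,1],[0,0,0.039,0,0,0,1]]' && python3 -m inch '[[0,0,0.039,0,0,0,1],[0,0,0.016,0,0,0,1],[0,0,0,0,0,0,1]]'
```

```text
clock: 0.77
eef_pos: [300.2, 367.9, 253.1]
tcp_rot: [-3.141, -0.0, 2.865]
contact_force: [1.2, 0.3, -0.1]
opening: -0.005
grasp_force: 0.0
clock: 1.43
eef_pos: [438.0, 120.8, 253.2]
tcp_rot: [-3.142, -0.0, 2.865]
contact_force: [-0.3, 0.9, -0.3]
opening: -0.0
grasp_force: 0.0
clock: 2.1
eef_pos: [555.9, -90.2, 252.9]
tcp_rot: [-3.141, 0.0, 2.863]
contact_force: [-0.4, 0.5, 0.8]
opening: 0.004
grasp_force: 0.0
clock: 2.77
eef_pos: [554.1, -86.6, 253.0]
tcp_rot: [-3.141, -0.001, 1.879]
contact_force: [0.4, 1.0, 0.2]
opening: 0.004
grasp_force: 0.0
clock: 3.02
eef_pos: [554.1, -86.6, 253.0]
tcp_rot: [-3.141, -0.001, 1.71]
contact_force: [0.4, 0.6, -0.3]
opening: -0.003
grasp_force: 0.0
```

```bash
python3 - <<'E'
from h import *
import pickle
f=grab_frame("wrist"); pickle.dump(f,open("f1.pkl","wb")); save(f,"pics/w1.png",None,1.5)
print(np.array(f["cam_to_world"]).round(2),f["dist"])
E
```

```text
[[ 9.9000e-01  1.3000e-01  4.0000e-02  5.4537e+02]
 [ 1.4000e-01 -9.5000e-01 -2.6000e-01 -2.0320e+01]
 [-0.0000e+00  2.7000e-01 -9.6000e-01  3.7407e+02]
 [ 0.0000e+00  0.0000e+00  0.0000e+00  1.0000e+00]] [-0.06522423  0.          0.          0.          0.        ]
```

View pics/w1.png

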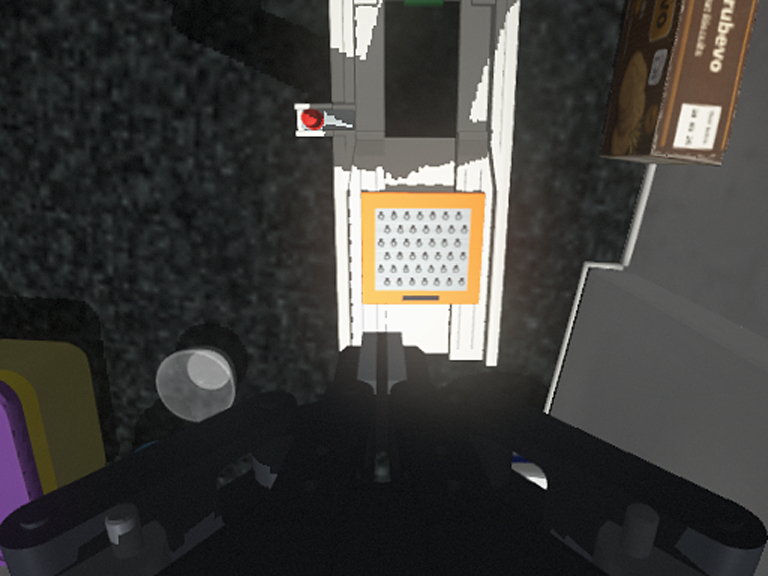

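Wrist view (1.5x): the insert spans (362–484, 192–303). The knob top is at (313,118) and the lip line is at row ~137, with the channel between columns 386 and 458. The closed fingertips show at (380,340).

```bash
python3 - <<'E'
from h import *
import pickle
f=pickle.load(open("f1.pkl","rb"))
hsv=cv2.cvtColor(f["pixels"],cv2.COLOR_RGB2HSV); H,S,V=cv2.split(hsv)
o=((H>8)&(H<28)&(S>110)&(V>150)).astype(np.uint8); o[:120]=0;o[210:]=0;o[:,:230]=0;o[:,340:]=0
P=np.argwhere(o)[:,::-1]; rc=cv2.minAreaRect(np.float32(onplane(f,P,28)[:,:2])); print("insert",rc)
red=(((H<6)|(H>174))&(S>150)&(V>80)).astype(np.uint8); red[:60]=0;red[100:]=0;red[:,:190]=0;red[:,230:]=0
ys,xs=np.nonzero(red); k=onplane(f,[[xs.mean(),ys.mean()]],54)[0]; print("knob",k)
g=(H>45)&(H<90)&(S>100)&(V>60);g[8:]=0;ys,xs=np.nonzero(g);print("green px",xs.min(),xs.max(),onplane(f,[[xs.min(),1],[xs.max(),1]],27))
pts=np.array([[330,5],[333,130],[339,340],[518,20],[507,190],[497,360]])/1.5
print("beam outer left/right @36",onplane(f,pts,36).round(1))
ch=np.array([[386,20],[386,130],[458,20],[457,130]])/1.5
print("opening@18",onplane(f,ch,18).round(1))
print("lip rear@24",onplane(f,np.array([[360,137],[480,137]])/1.5,24).round(1))
print(bydepth(f,[[257,85]]), bydepth(f,[[257,280/1.5]]).round(1))
E
```

```text
insert ((586.5385131835938, -87.19337463378906), (95.3891372680664, 89.68315124511719), 7.908661365509033)
knob [494.45234847  -2.68174169  54.        ]
green px 270 294 [[547.12240634  87.06275835  27.        ]
 [572.23502664  90.75660698  27.        ]]
beam outer left/right @36 [[ 496.4   75.1   36. ]
 [ 508.1   -7.5   36. ]
 [ 531.1 -169.7   36. ]
 [ 626.5   84.4   36. ]
 [ 642.1  -32.    36. ]
 [ 663.4 -169.6   36. ]]
opening@18 [[535.3  75.5  18. ]
 [546.2  -1.3  18. ]
 [587.2  83.1  18. ]
 [599.9   6.4  18. ]]
lip rear@24 [[527.5  -9.3  24. ]
 [617.1   3.5  24. ]]
[[545.58547698   1.50916946   0.62867209]] [[ 562.  -115.8   29.4]]
```

```bash
python3 -m inch '[[0,0,0,-0.8,0.3,0,1],[0,0,0,-0.8,0.3,0,1],[0,0,0,-0.8,0.3,0,1],[0,0,0,-0.7,0.25,0,1],[0,0,0,-0.26,0.09,0,1],[0,0,0,0,0,0.6,1],[0,0,0,0,0,1,1],[0,0,0,0,0,1,1]]' && python3 -m inch '[[0,0,0,0,0,1,1],[0,0,0,0,0,1,1],[0,0,0,0,0,1,1],[0,0,0,0,0,1,1],[0,0,0,0,0,0.6,1],[0,0,0,0,0,0,1]]'; python3 - <<'E'
from h import *
f=grab_frame("wrist"); save(f,"pics/w2.png",None,1.5)
E
```

```text
clock: 3.73
eef_pos: [597.4, -165.8, 188.2]
tcp_rot: [3.14, 0.0, 1.713]
contact_force: [-0.5, 0.5, -0.1]
opening: -0.003
grasp_force: 0.0
clock: 4.23
eef_pos: [594.5, -164.8, 69.8]
tcp_rot: [-3.136, -0.003, 1.714]
contact_force: [-1.4, -0.3, 0.6]
opening: -0.0
grasp_force: 0.0
```

View pics/w2.png

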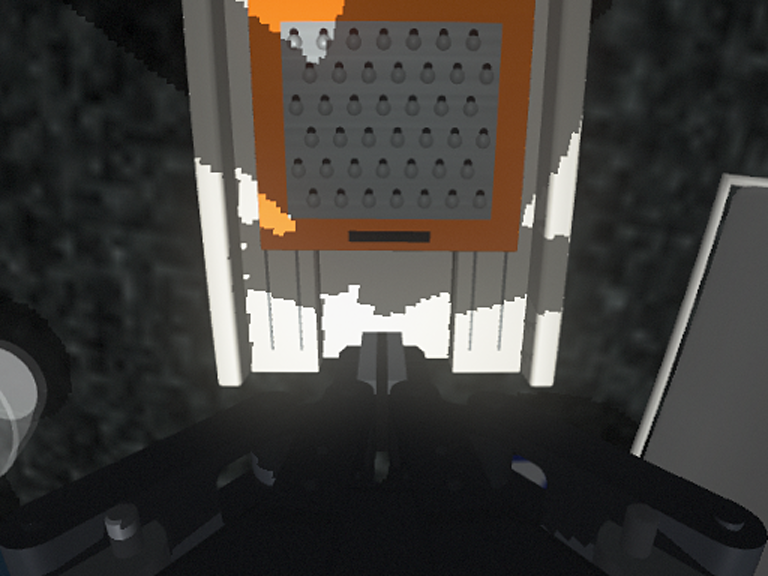

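The insert's back edge is at row 250, columns 262–518. The fingers are centred near column 382 over the open runway end, with the channel at columns 318–455. That is about 2 mm off centre, so I correct it and go down.

```bash
python3 -m inch '[[0,0,0,0,0.08,0.6,1],[0,0,0,0,0,0.6,1],[0,0,0,0,0,0,1],[0,0,0,0,0,0,1]]' && python3 -m inch '[[0,0,0,0.2,0,0,1],[0,0,0,0.2,0,0,1],[0,0,0,0.2,0,0,1],[0,0,0,0.1,0,0,1],[0,0,0,0,0,0,1]]'
```

```text
clock: 4.62
eef_pos: [599.2, -165.8, 43.4]
tcp_rot: [-3.141, -0.0, 1.712]
contact_force: [-0.2, -0.4, 0.1]
opening: 0.001
grasp_force: 0.0
clock: 5.03
eef_pos: [596.8, -147.9, 43.8]
tcp_rot: [3.141, 0.0, 1.713]
contact_force: [-0.3, 0.2, 0.4]
opening: 0.002
grasp_force: 0.0
```

```bash
python3 -m inch '[[0,0,0,0.1,-0.08,0.18,1],[0,0,0,0.2,0,0,1],[0,0,0,0.2,0,0,1],[0,0,0,0.25,0,0,1],[0,0,0,0.25,0,0,1],[0,0,0,0.25,0,0,1],[0,0,0,0.25,0,0,1],[0,0,0,0,0,0,1]]' && python3 -m inch '[[0,0,0,0.2,0,0,1],[0,0,0,0.25,0,0,1],[0,0,0,0.25,0,0,1],[0,0,0,0.25,0,0,1],[0,0,0,0.25,0,0,1],[0,0,0,0.25,0,0,1],[0,0,0,0,0,0,1]]'&& python3 -m inch '[[0,0,0,0.2,0,0,1],[0,0,0,0.25,0,0,1],[0,0,0,0.25,0,0,1],[0,0,0,0.25,0,0,1],[0,0,0,0.2,0,0,1],[0,0,0,0,0,0,1]]'; python3 - <<'E'
from h import *
f=grab_frame("wrist"); save(f,"pics/w3.png",None,1.5)
E
```

```text
clock: 5.7
eef_pos: [589.2, -110.5, 38.8]
tcp_rot: [-3.141, -0.0, 1.713]
contact_force: [0.4, 0.2, -0.8]
opening: -0.003
grasp_force: 0.0
clock: 6.28
eef_pos: [584.1, -74.6, 38.7]
tcp_rot: [-3.141, -0.0, 1.713]
contact_force: [-0.5, 0.1, -0.1]
opening: -0.002
grasp_force: 0.0
clock: 6.78
eef_pos: [580.1, -46.3, 38.7]
tcp_rot: [-3.141, -0.0, 1.712]
contact_force: [0.3, -0.8, -0.7]
opening: 0.001
grasp_force: 0.0
```

View pics/w3.png

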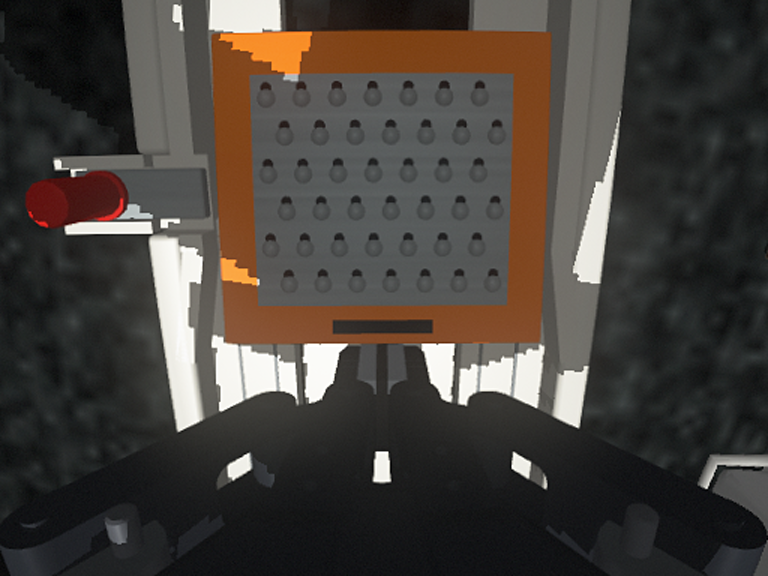

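The insert is square in the runway (columns 215–550), its back edge at row 343 against the fingertips. The knob base is at (115,195). Nothing has snagged.

```bash
python3 -m inch '[[0,0,0,0.15,0,0,1],[0,0,0,0.15,0,0,1],[0,0,0,0.15,0,0,1],[0,0,0,0.15,0,0,1],[0,0,0,0.1,0,0,1],[0,0,0,0,0,0,1]]' && python3 -m inch '[[0,0,0,0.1,0,0,1],[0,0,0,0.1,0,0,1],[0,0,0,0,0,0,1]]'&&  python3 -m inch '[[0,0,0,0.08,0,0,1],[0,0,0,0.08,0,0,1],[0,0,0,0,0,0,1]]'
```

```text
clock: 7.33
eef_pos: [577.8, -29.6, 38.8]
tcp_rot: [-3.141, -0.0, 1.712]
contact_force: [-0.0, 0.8, -0.9]
opening: -0.001
grasp_force: 0.0
clock: 7.58
eef_pos: [577.1, -24.8, 38.8]
tcp_rot: [-3.142, -0.0, 1.712]
contact_force: [-0.6, -0.2, 0.2]
opening: -0.0
grasp_force: 0.0
clock: 7.83
eef_pos: [576.6, -20.9, 38.8]
tcp_rot: [-3.142, -0.0, 1.712]
contact_force: [0.8, 0.3, 0.1]
opening: 0.002
grasp_force: 0.0
```

```bash
python3 -m inch '[[0,0,0,0.04,0,0,1],[0,0,0,0.04,0,0,1],[0,0,0,0,0,0,1]]' && python3 -m inch '[[0,0,0,0.04,0,0,1],[0,0,0,0.04,0,0,1],[0,0,0,0,0,0,1]]'&&  python3 -m inch '[[0,0,0,0.04,0,0,1],[0,0,0,0,0,0,1]]'
```

```text
clock: 8.08
eef_pos: [576.3, -19.1, 38.8]
tcp_rot: [-3.142, -0.0, 1.712]
contact_force: [-0.3, -0.1, -0.2]
opening: 0.001
grasp_force: 0.1
clock: 8.33
eef_pos: [576.1, -17.1, 38.8]
tcp_rot: [3.142, -0.0, 1.712]
contact_force: [-0.3, -1.0, -1.0]
opening: 0.004
grasp_force: 0.1
clock: 8.5
eef_pos: [575.9, -16.1, 38.8]
tcp_rot: [3.142, -0.0, 1.712]
contact_force: [-0.4, -0.5, -0.0]
opening: -0.002
grasp_force: 0.1
```

```bash
python3 -m inch '[[0,0,0,0.04,0,0,1],[0,0,0,0,0,0,1]]' && python3 -m inch '[[0,0,0,0.04,0,0,1],[0,0,0,0,0,0,1]]'&&  python3 -m inch '[[0,0,0,0.04,0,0,1],[0,0,0,0,0,0,1]]'
```

```text
clock: 8.67
eef_pos: [575.7, -15.1, 38.8]
tcp_rot: [-3.142, -0.0, 1.712]
contact_force: [-0.5, -0.1, -0.2]
opening: -0.002
grasp_force: 0.2
clock: 8.83
eef_pos: [575.6, -14.1, 38.8]
tcp_rot: [3.142, -0.0, 1.712]
contact_force: [0.2, -0.1, -0.7]
opening: 0.004
grasp_force: 0.2
clock: 9.0
eef_pos: [575.5, -13.1, 38.8]
tcp_rot: [3.142, -0.0, 1.712]
contact_force: [-0.9, -0.5, -0.4]
opening: 0.004
grasp_force: 0.2
```

```bash
python3 -m inch '[[0,0,0,0.04,0,0,1],[0,0,0,0,0,0,1]]' && python3 -m inch '[[0,0,0,0.04,0,0,1],[0,0,0,0,0,0,1]]'
```

```text
clock: 9.17
eef_pos: [575.3, -12.1, 38.8]
tcp_rot: [-3.142, -0.0, 1.712]
contact_force: [-0.6, -0.5, -0.4]
opening: -0.0
grasp_force: 0.2
clock: 9.33
eef_pos: [575.2, -11.2, 38.8]
tcp_rot: [3.142, 0.0, 1.712]
contact_force: [-0.3, -1.2, -1.2]
opening: 0.0
grasp_force: 0.5
```

```bash
python3 - <<'E'
from h import *
f=grab_frame("wrist"); save(f,"pics/w4.png",None,1.5)
E
```

```text
(no output)
```

View pics/w4.png

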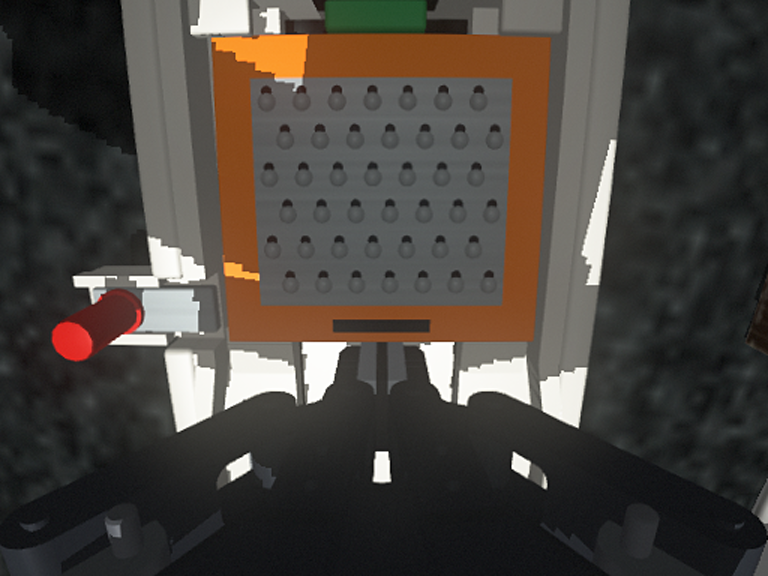

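The insert's front edge (row 35) is now just short of the green tongue (326–427, 0–33) and the nibs. Its back edge (row 342) is near the lip. I carry on in 0.5 mm steps, watching the force.

```bash
python3 -m inch '[[0,0,0,0.03,0,0,1],[0,0,0,0,0,0,1]]' && python3 -m inch '[[0,0,0,0.02,0,0,1],[0,0,0,0,0,0,1]]'
```

```text
clock: 9.55
eef_pos: [575.2, -10.7, 38.8]
tcp_rot: [3.141, 0.0, 1.712]
contact_force: [1.3, -4.1, -0.5]
opening: -0.001
grasp_force: 1.5
clock: 9.72
eef_pos: [575.2, -10.3, 38.8]
tcp_rot: [3.141, 0.0, 1.712]
contact_force: [0.4, -4.5, -0.7]
opening: 0.003
grasp_force: 2.2
```

```bash
python3 -m inch '[[0,0,0,0.03,0,0,1],[0,0,0,0,0,0,1]]' && python3 -m inch '[[0,0,0,0.03,0,0,1],[0,0,0,0,0,0,1]]'
```

```text
clock: 9.88
eef_pos: [575.1, -9.6, 38.9]
tcp_rot: [3.141, 0.001, 1.712]
contact_force: [0.3, -6.0, -0.0]
opening: -0.001
grasp_force: 2.8
clock: 10.05
eef_pos: [575.0, -9.1, 38.9]
tcp_rot: [3.141, 0.001, 1.712]
contact_force: [0.6, -7.8, -1.1]
opening: -0.0
grasp_force: 3.5
```

```bash
python3 -m inch '[[0,0,0,0.03,0,0,1],[0,0,0,0,0,0,1]]' && python3 -m inch '[[0,0,0,0.03,0,0,1],[0,0,0,0,0,0,1]]'
```

```text
clock: 10.22
eef_pos: [575.0, -8.5, 38.9]
tcp_rot: [3.141, 0.001, 1.712]
contact_force: [0.7, -8.3, -0.8]
opening: -0.001
grasp_force: 4.2
clock: 10.38
eef_pos: [574.9, -8.0, 38.9]
tcp_rot: [3.141, 0.001, 1.712]
contact_force: [1.6, -10.5, -0.4]
opening: 0.003
grasp_force: 4.9
```

```bash
python3 -m inch '[[0,0,0,0.03,0,0,1],[0,0,0,0,0,0,1]]' && python3 -m inch '[[0,0,0,0.02,0,0,1],[0,0,0,0,0,0,1]]'
```

```text
clock: 10.55
eef_pos: [574.8, -7.5, 38.9]
tcp_rot: [3.141, 0.002, 1.712]
contact_force: [0.7, -10.8, -1.4]
opening: 0.004
grasp_force: 5.7
clock: 10.72
eef_pos: [574.8, -7.2, 38.9]
tcp_rot: [3.141, 0.002, 1.713]
contact_force: [1.3, -13.1, -1.2]
opening: 0.004
grasp_force: 6.3
```

```bash
python3 -m inch '[[0,0,0,0.02,0,0,1],[0,0,0,0,0,0,1]]' && python3 -m inch '[[0,0,0,0,0,0.07,1],[0,0,0,0,0,0.07,1],[0,0,0,0,0,0.07,1],[0,0,0,0,0,0.07,1],[0,0,0,0,0,0,1]]'; python3 - <<'E'
from h import *
f=grab_frame("wrist"); save(f,"pics/w5.png",None,1.5)
E
```

```text
clock: 10.88
eef_pos: [574.7, -6.8, 38.9]
tcp_rot: [3.141, 0.002, 1.713]
contact_force: [1.1, -13.0, -0.8]
opening: -0.001
grasp_force: 6.9
clock: 11.3
eef_pos: [574.8, -7.1, 32.0]
tcp_rot: [3.141, 0.002, 1.713]
contact_force: [1.1, -15.8, -0.3]
opening: 0.002
grasp_force: 7.6
```

View pics/w5.png

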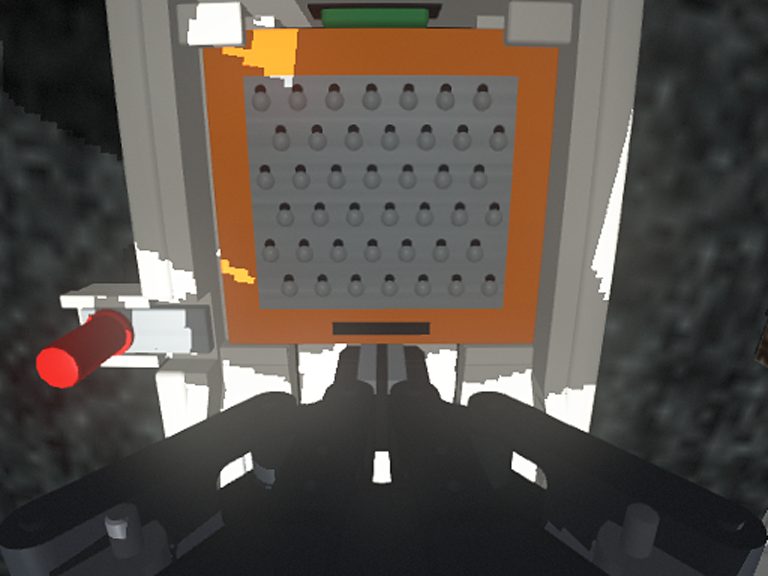

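The front edge is under both nibs and the tongue is pressed in (row 18). The back edge is at row 343, and I can't tell from this view whether it has dropped. I check tilt and height from the depth map.

```bash
cat > tilt.py <<'E'
from h import *
f=grab_frame("wrist")
hsv=cv2.cvtColor(f["pixels"],cv2.COLOR_RGB2HSV); H,S,V=cv2.split(hsv)
o=((H>5)&(H<28)&(S>150)&(V>60)).astype(np.uint8); o=cv2.erode(o,np.ones((3,3))); o[:,:125]=0;o[:,380:]=0;o[235:]=0
P=np.argwhere(o)[:,::-1]; W=bydepth(f,P); W=W[W[:,2]>5]
ux=np.array([-.139,.990]); s=W[:,:2]@ux+82
c=np.polyfit(s,W[:,2],1); print(len(s),"s range",s.min(),s.max(),"slope",c[0],"z back,front",np.polyval(c,[s.min(),s.max()]))
for n,px in (("lip/ramp L",[260,375]),("ledge R",[500,375]),("beam R",[605,330]),("beam L",[140,200])): print(n,bydepth(f,np.array([px])/1.5).round(1))
E
python3 tilt.py
```

```text
16290 s range 5.515694362688777 94.67296993404462 slope 0.0029606622555657302 z back,front [24.83183417 25.09579875]
lip/ramp L [[536.8 -13.4  24.3]]
ledge R [[612.7  -2.1  25.4]]
beam R [[6.572e+02 9.200e+00 5.000e-01]]
beam L [[504.7  39.6  36.9]]
```

The insert is flat: slope 0.003, top at about 24–25 mm. It has dropped. I back off, lift, then recheck.

```bash
python3 -m inch '[[0,0,0,-0.1,0,0,1],[0,0,0,-0.2,0,0,1],[0,0,0,-0.3,0,0,1],[0,0,0,-0.3,0,0,1],[0,0,0,0,0,0.0,1],[0,0,0,0,0,0,1]]' && python3 tilt.py && python3 -m inch '[[0,0,0,0,0,-0.6,1],[0,0,0,0,0,-1,1],[0,0,0,0,0,-1,1],[0,0,0,0,0,-0.4,1],[0,0,0,0,0,0,1],[0,0,0,0,0,0,1]]'; python3 - <<'E'
from h import *
f=grab_frame("wrist"); save(f,"pics/w6.png",None,1.5)
hsv=cv2.cvtColor(f["pixels"],cv2.COLOR_RGB2HSV); H,S,V=cv2.split(hsv)
red=(((H<6)|(H>174))&(S>150)&(V>80)).astype(np.uint8); red[:,130:]=0
ys,xs=np.nonzero(red); print(len(xs)); W=bydepth(f,np.c_[xs,ys]); k=W[:,2]>52; print(k.sum(),W[k].mean(0),W[:,2].max())
E
```

```text
clock: 11.9
eef_pos: [577.6, -28.1, 31.8]
tcp_rot: [-3.142, -0.0, 1.711]
contact_force: [-0.2, 0.4, 0.8]
opening: 0.0
grasp_force: 0.0
11516 s range 4.753113421342476 81.64053874800577 slope 0.00497632419401002 z back,front [24.84779    25.23040676]
lip/ramp L [[539.3 -35.   22.8]]
ledge R [[616.2 -24.2  22.9]]
beam R [[ 6.387e+02 -1.000e-01  3.580e+01]]
beam L [[507.   18.6  35.9]]
clock: 12.45
eef_pos: [577.6, -27.5, 106.8]
tcp_rot: [3.141, 0.0, 1.712]
contact_force: [-0.7, -0.2, -0.0]
opening: -0.003
grasp_force: 0.0
299
282 [493.39897181  -1.0873377   56.69417943] 227.74231161636175
```

View pics/w6.png

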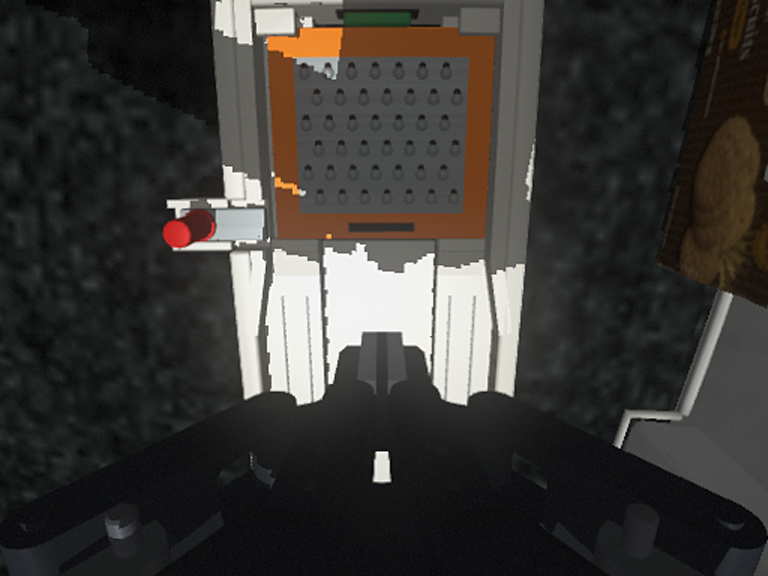

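The insert lies seated, back edge at row 240 behind the lip. The bolt is open, with the knob top at (178,233). I move outside the knob and go down beside it.

```bash
python3 -m inch '[[0,0,0,0.3,-0.9,0,1],[0,0,0,0.3,-0.9,0,1],[0,0,0,0.3,-0.9,0,1],[0,0,0,0.3,-0.9,0,1],[0,0,0,0.3,-0.81,0,1],[0,0,0,0,0,0,1],[0,0,0,0,0,0,1]]' && python3 -m inch '[[0,0,0,0,0,0.5,1],[0,0,0,0,0,0.8,1],[0,0,0,0,0,0.5,1],[0,0,0,0,0,0,1],[0,0,0,0,0,0,1]]'
```

```text
clock: 13.08
eef_pos: [461.6, -5.8, 105.7]
tcp_rot: [-3.139, -0.0, 1.712]
contact_force: [0.6, 1.3, -0.2]
opening: -0.003
grasp_force: 0.0
clock: 13.5
eef_pos: [463.3, -6.1, 60.9]
tcp_rot: [-3.14, -0.0, 1.712]
contact_force: [0.2, -0.4, 0.3]
opening: -0.001
grasp_force: 0.0
```

Push towards the slicer in small steps until contact shows.

```bash
for i in 1; do python3 -m inch '[[0,0,0,0,0.12,0,1],[0,0,0,0,0.12,0,1],[0,0,0,0,0.12,0,1],[0,0,0,0,0,0,1]]'; done; python3 -m inch '[[0,0,0,0,0.08,0,1],[0,0,0,0,0.08,0,1],[0,0,0,0,0,0,1]]'; python3 -m inch '[[0,0,0,0,0.08,0,1],[0,0,0,0,0.08,0,1],[0,0,0,0,0,0,1]]'
```

```text
clock: 13.83
eef_pos: [473.3, -4.7, 62.4]
tcp_rot: [3.14, 0.0, 1.712]
contact_force: [0.9, -0.2, 0.6]
opening: 0.0
grasp_force: 0.0
clock: 14.08
eef_pos: [476.3, -4.1, 62.0]
tcp_rot: [3.141, 0.0, 1.712]
contact_force: [0.5, -0.5, -0.2]
opening: -0.001
grasp_force: 0.3
clock: 14.33
eef_pos: [480.3, -3.5, 61.8]
tcp_rot: [3.141, 0.0, 1.712]
contact_force: [-1.2, -0.9, 0.5]
opening: 0.007
grasp_force: 0.4
```

```bash
python3 -m inch '[[0,0,0,0,0.08,0,1],[0,0,0,0,0.08,0,1],[0,0,0,0,0,0,1]]'; python3 -m inch '[[0,0,0,0,0.08,0,1],[0,0,0,0,0,0,1]]'; python3 -m inch '[[0,0,0,0,0.06,0,1],[0,0,0,0,0,0,1]]'; python3 - <<'E'
from h import *
f=grab_frame("wrist"); save(f,"pics/w7.png",None,1.5)
E
```

```text
clock: 14.58
eef_pos: [484.4, -3.0, 61.8]
tcp_rot: [3.141, 0.0, 1.712]
contact_force: [0.2, 0.4, 0.3]
opening: 0.0
grasp_force: 0.3
clock: 14.75
eef_pos: [486.3, -2.7, 61.8]
tcp_rot: [3.141, 0.0, 1.712]
contact_force: [-0.9, 0.8, 1.1]
opening: 0.004
grasp_force: 0.5
clock: 14.92
eef_pos: [487.0, -2.6, 61.7]
tcp_rot: [-3.141, -0.0, 1.712]
contact_force: [-2.9, -0.3, 1.8]
opening: -0.001
grasp_force: 1.3
```

View pics/w7.png

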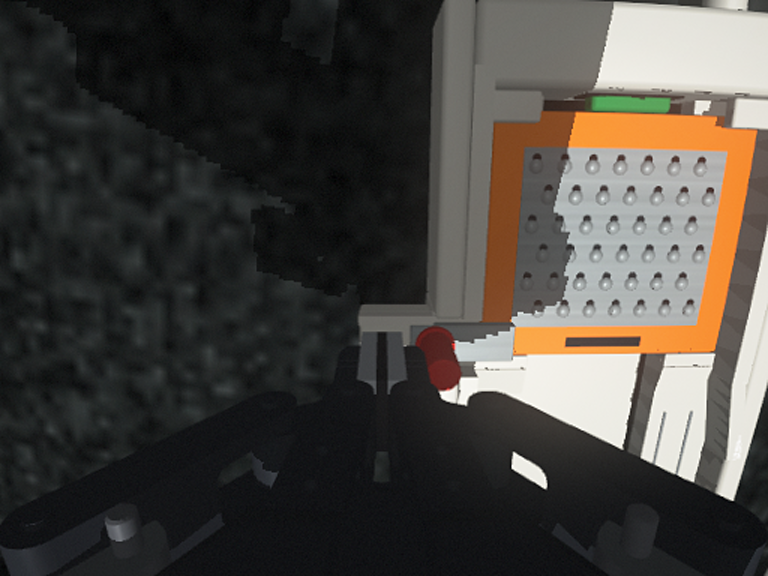

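The bolt's end (513,340) now covers the insert's back corner, and the knob (437,345) sits hard by the beam. The force is rising, so the stop is near. One more nudge to confirm, then retreat.

```bash
python3 -m inch '[[0,0,0,0,0.05,0,1],[0,0,0,0,0,0,1]]'; python3 -m inch '[[0,0,0,0,-0.2,0,1],[0,0,0,0,-0.6,0,1],[0,0,0,0,-0.6,0,1],[0,0,0,0,0,-0.6,1],[0,0,0,0,0,-1,1],[0,0,0,0,0,-0.6,1],[0,0,0,0,0,0,1],[0,0,0,0,0,0,1]]'; python3 - <<'E'
from h import *
f=grab_frame("wrist")
hsv=cv2.cvtColor(f["pixels"],cv2.COLOR_RGB2HSV); H,S,V=cv2.split(hsv)
red=(((H<6)|(H>174))&(S>150)&(V>60)).astype(np.uint8)
ys,xs=np.nonzero(red); W=bydepth(f,np.c_[xs,ys]); k=(W[:,2]>52)&(W[:,2]<62); p=W[k].mean(0)
print(k.sum(),p,"knob travel",-(p[:2]-np.array([493.4,-1.1]))@np.array([-.990,-.139]))
o=((H>5)&(H<28)&(S>150)&(V>60)).astype(np.uint8); o=cv2.erode(o,np.ones((3,3)))
W=bydepth(f,np.argwhere(o)[:,::-1]); W=W[(W[:,2]>15)&(W[:,2]<40)]
A=np.c_[W[:,:2]-W[:,:2].mean(0),np.ones(len(W))]; print("insert plane",len(W),np.linalg.lstsq(A,W[:,2],rcond=None)[0])
E
```

```text
clock: 15.13
eef_pos: [487.3, -2.5, 61.6]
tcp_rot: [-3.139, -0.0, 1.712]
contact_force: [-5.7, -1.7, 4.9]
opening: -0.0
grasp_force: 3.3
clock: 15.8
eef_pos: [455.0, -7.3, 117.6]
tcp_rot: [3.138, 0.0, 1.712]
contact_force: [-0.4, 0.1, -0.2]
opening: -0.004
grasp_force: 0.0
208 [506.31340951   0.58561492  56.16857914] knob travel 13.018575887562587
insert plane 4387 [-2.92253353e-05 -8.38623573e-04  2.44566916e+01]
```

The knob moved 13–14 mm and reached its stop. The insert is level at 24.5 mm on top, and the robot is clear of everything.

```bash
python3 -c "
from rig import r
print(r.sign_off())"
```

```text
the job is handed in; nothing more can be done
None
```

The insert lies flat in its seat behind the lip, the bolt is closed to its stop (about 13 mm of travel measured), and I handed the job in at about 16 s; peak push was about 16 N, the bystanders weren't touched, and no verdict came back.

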